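# Turn a USB hub over in a slide-jaw desk clamp

### The job

The small USB hub stands on edge in the desk clamp and has to be re-clamped so that the case can be unscrewed. First lift the eraser out of the jaw's way and set it down flat on a free patch of the worktop, touching none of the other things; then slide the jaw well back, take the hub out and lay it back on the clamp bed with its screwed underside facing straight up, lengthwise along the jaws and about midway, and slide the jaw home so that the hub is held firmly between both jaws. Drop nothing and leave the stapler, clip cup, staple carton and glue stick where they are.

Things in the scene. Friction and masses are not known exactly. Their poses are not given: they have to be found in the camera images.
- clamp: Desk clamp, fixed. Origin on the worktop straight below the middle of the fixed jaw's gripping face; x points the way the sliding jaw opens (roughly to the robot's left), z up. Bed: 40 mm wide in y, x = -18 to 102 mm, top at z = 50 mm. Foot plate 90 mm wide in y, x = -58 to 112 mm, 10 mm high. Behind the sliding jaw an end stop, x = 92 to 102 mm, 12 mm above the bed.
- fixed_jaw (a point): Centre of the fixed jaw's gripping face, 57 mm above the worktop (clamp x = 0, y = 0). The jaw is 18 mm thick (clamp x = -18 to 0), 40 mm wide in y like the sliding jaw and the bed, and rises 14 mm above the bed, so parts longer than 40 mm stick out freely at both sides.
- jaw (a joint): Travel of the sliding jaw, m, along the clamp's x. Gap between the jaws = 22 mm + this value: about 0 at the start, closed on the hub; 0.030 fully back; forward limit -0.018. About 2.5 N of friction; it stays where it is left. The jaw is a block 36 mm long in x, 40 mm wide, 14 mm high above the bed, with a knob on top.
- jaw_knob (a point): Place to grip the sliding jaw's upright black round knob, 90 mm above the worktop, 26 mm above the jaw block: 16 mm diameter with an 18 mm head, knob top at z = 100 mm. It moves with the jaw, 30 mm behind its gripping face (clamp x = 52 mm + joint value). Pinch it from above with the fingers left and right of it (along the clamp's y).
- hub_mid (a point): Centre of the loose USB hub, aluminium box, 120 g. Own x (22 mm) points out of the underside, a black plate with four screw heads; z (34 mm) out of the side with four sockets; y (60 mm) is its length. Start: on edge on the bed, z up, x towards the fixed jaw, y along the jaws, centre 67 mm high. Wanted: x up, centre 61 mm high, clamped across its 34 mm; sockets may face either jaw.
- eraser_mid (a point): Centre of the loose eraser, 22 x 54 x 12 mm (own x, y, z). At the start it lies across the bed (centre 56 mm high) between sliding jaw and end stop, blocking the jaw; its length, along the clamp's y, sticks out 7 mm over both sides of the bed, so it can be taken by its ends from above. Fingertips that reach below its underside would meet the worktop first when it is set down.
- stapler: Bystander: black desk stapler, 38 x 144 x 46 mm (own x, y, z), origin at the centre of its underside. Leave it alone.
- clip_cup: Bystander: round dark cup of paper clips, 66 mm diameter, 35 mm high, origin at the centre of its underside. Leave it alone.
- staple_box: Bystander: beige carton, 34 x 60 x 19 mm, origin at the centre of its underside. Leave it alone.
- glue_stick: Bystander: standing glue stick, 24 mm diameter, 88 mm high, origin at the centre of its underside. Leave it alone.
There are look-alikes about, which are no part of the job. What is shaped like the part that bears hub_mid but blue, green or pink is not meant.

How it is judged:
By the outcome, as a careful person would: the job done as asked, in the order asked, and still so for the second after the job is handed in, with the robot touching nothing.
It also fails if it takes over 62 s, if anything falls off the work surface, if the arm or the gripper's body presses on something with over 40 N, if the wrist force passes 120 N, or if a joint passes its speed limit or range.

### The arm

A 7-joint arm with a two-finger parallel gripper is mounted at the origin on a cart in front of the work surface, level with it; the furniture and walls round the work are solid. World frame = base frame: x ahead of the robot, y to its left, z up, the work surface at z = 0. Lengths are in m, angles in rad, forces in N, time in s.
With the tool pointing down it reaches from about 0.425 to 0.925 m from the base axis. Payload 6.8 kg.
Tool frame: the origin (TCP) lies at the very end of the fingers, on their centre line; the grasp point (between the pads) lies 19 mm behind it; z points along the fingers, y is the line along which they close (so a half turn about z gives the same grasp; the last joint's range is limited). The gripper opens to 85 mm and grips with 20 to 120 N. Pads are 22 mm wide; open, the fingers measure 114 mm over their backs; the gripper's body (76 mm by 85 mm) begins 54 mm behind the grasp point. The pads swing forward as they close: fully open they stand 13 mm farther back than shut.
Start: joints at [-1.277, 0.477, 0.022, 1.555, -0.011, 1.109, -0.083], TCP at [0.264, 0.621, 0.231] pointing down, gripper open.
Joint ranges: [-2.96, 2.96], [-0.34, 2.1], [-1.41, 1.46], [0.24, 2.44], [-1.37, 4.51], [0.17, 1.92], [-2.96, 2.96]. Speed limits (rad/s): [2.39, 2.39, 3.14, 3.14, 3.14, 3.14, 3.14].

### API

Orientations are given as a unit quaternion [w, x, y, z].
In Python, from station import bot gives the robot as it stands.
- The arm moves only by the tool apply_moves, never from a script. Its argument "deltas" is a list of rows, each a list of 3 entries, a list of its own where there are three numbers: the closure, from 0 (fully open) to 1 (shut), then the shift along the tool's x, y, z in units of 0.2 m (1.0 is 0.2 m), then the turn about the tool's z in units of 2 pi rad (1.0 is 2 pi rad). A call has 1 to 12 rows; each row is the pose to reach, as a shift and turn from the pose commanded when the call began, along the tool's axes at that moment, turning the shorter way round; what a row does not reach only later rows make up. A row lasts 1/10 s, in which the tool goes at most 50 mm and 8.59 degrees, less where a joint would pass 70% of its speed; a pose out of reach is approached as far as the arm can. A call with a number of a shift or a turn outside -1 to 1 is refused whole. A call with a gripper value outside its range is refused whole. The fingers move at their own pace and stop on an object; "squeeze" is the grip in N (left out, the last holds). Time passes only in rows, so rows that repeat a pose let the fingers close. It gives the time, the measured TCP pose, the force, the opening and the grip force at its end, in the units of the state.
- bot.get_obs(): the state, without advancing time (a new reading comes with each control period).
- bot.read_camera(name): name is "scene" or "top"; returns a dict with "color" (480x640x3 uint8, red, green, blue), "intrinsics" (3x3 intrinsics, pixels), "pose" (4x4, takes a point from camera to world coordinates). Camera axes: x right, y down, z forward; pixel columns grow to the right and rows downward; lengths in m; the calibration is good to about 2 mm. A picture is of the moment at which its call begins. There is no depth.
- bot.hand_in(): hands the job in; it is judged then, once.
Trained networks look in a picture, given as the dict that the camera call returned (one of the last four; its "shot" number tells which), for a name from the list of things; names that differ only in an ending like _2 or _b are one class to them, and where a whole thing is asked for, a point or a joint stands for the part that bears it (a point fixed in the world has none). Each returns a list of dicts, best first, with "confidence" (0 to 1); they miss things now and then, are a little off and sometimes report something else, mostly with a low value. They report only what shows in the picture. A call takes as long as a camera call. They do not tell look-alikes from the thing itself.
- bot.look_for(picture, target): "point" ([x, y, z] in m, in world coordinates, good to about 4 mm: the middle of the surface that is visible of it).
The state is a dict: "t": time; "q": joint angles; "joint_vel": joint speeds; "joint_torque": joint torques, N m; "eef_pos": TCP position; "tool_rot": TCP orientation; "contact_force": force on the tool from outside, world axes, zero at the start; "torque": the same for the moment, N m; "gripper_width": opening from 0.0 (shut) to 1.0 (fully open); "grasp_force": force on a finger pad.
Only numpy, scipy, OpenCV 4.12 (cv2) and the standard library are available. Lean on these libraries where they do the work, as an engineer would, in place of code of your own. Each camera call takes 0.05 s, during which the arm holds its last target. There are 200 camera calls.

## Working session

There is one attempt and no reset: what is moved stays moved. The work goes in short steps, Python scripts to look and compute and a tool call to move; the robot and the scene stay as the last step left them, time stands still between calls to the robot, and variables do not carry over. Pictures are saved under pics/ and viewed, at most 10 in all, crops included, and the job is handed in when it is done.

Besides the shell and the picture viewer there is one more tool, called after "Call:" as name(argument=value, ...), one argument or row to a line, values as JSON. apply_moves: Moves the arm, as the interface text tells. Its arguments: {"type":"object","properties":{"deltas":{"type":"array","items":{"type":"array"}},"squeeze":{"type":"number"}},"required":["deltas"]}

```bash
mkdir -p pics; cat > h.py <<'E'
import numpy as np, cv2
from station import bot
def shot(n,name=None,crop=None,scale=1):
    p=bot.read_camera(n)
    if name:
        im=p["color"][:,:,::-1].copy()
        if crop: im=im[crop[1]:crop[3],crop[0]:crop[2]]
        if scale!=1: im=cv2.resize(im,None,fx=scale,fy=scale,interpolation=cv2.INTER_CUBIC)
        cv2.imwrite("pics/"+name,im)
    return p
def proj(p,X):
    T=np.linalg.inv(np.array(p["pose"]));c=T[:3,:3]@np.array(X)+T[:3,3];u=np.array(p["intrinsics"])@c;return u[:2]/u[2]
def ray(p,uv):
    T=np.array(p["pose"]);d=T[:3,:3]@np.linalg.inv(np.array(p["intrinsics"]))@np.array([uv[0],uv[1],1.]);return T[:3,3],d
def atz(p,uv,z):
    o,d=ray(p,uv);return o+d*(z-o[2])/d[2]
E
python3 - <<'E'
from h import *
np.set_printoptions(precision=4,suppress=True)
ps={n:shot(n,n+"1.png") for n in("scene","top")}
for n,p in ps.items():
    print(n,np.array(p["pose"])[:3],np.array(p["intrinsics"])[0])
    for t in ["clamp","jaw_knob","hub_mid","eraser_mid","stapler","clip_cup","staple_box","glue_stick"]:
        for r in bot.look_for(p,t)[:3]: print(t,np.round(r["point"],3),round(r["confidence"],2),proj(p,r["point"]).round(0))
o=bot.get_obs();print(o["eef_pos"],o["tool_rot"],o["t"],o["gripper_width"])
E
```

```text
scene [[ 0.8049 -0.4069  0.4319  0.023 ]
 [-0.5934 -0.5446  0.5927 -0.542 ]
 [-0.0059 -0.7333 -0.6798  0.8151]] [498.3645   0.     321.2306]
clamp [0.516 0.065 0.006] 0.8 [340. 270.]
jaw_knob [0.525 0.117 0.066] 0.8 [329. 236.]
hub_mid [ 0.431 -0.051  0.031] 0.9 [342. 313.]
hub_mid [0.417 0.16  0.027] 0.89 [279. 258.]
hub_mid [ 0.362 -0.174  0.036] 0.87 [354. 372.]
eraser_mid [0.52  0.142 0.063] 0.68 [321. 232.]
stapler [0.536 0.32  0.033] 0.96 [284. 201.]
stapler [0.532 0.075 0.082] 0.16 [343. 240.]
clip_cup [0.429 0.317 0.022] 0.76 [249. 221.]
staple_box [0.517 0.145 0.067] 0.75 [319. 231.]
staple_box [ 0.574 -0.131  0.021] 0.59 [421. 308.]
glue_stick [ 0.467 -0.135  0.06 ] 0.95 [385. 322.]
top [[-0.0139 -0.9864  0.164   0.3526]
 [-0.9995  0.0181  0.0245  0.0608]
 [-0.0272 -0.1636 -0.9862  0.9501]] [438.6304   0.     323.0551]
clamp [0.522 0.096 0.01 ] 0.79 [317. 236.]
clamp [0.54  0.077 0.082] 0.66 [326. 221.]
jaw_knob [0.538 0.081 0.081] 0.64 [324. 222.]
jaw_knob [0.529 0.11  0.065] 0.55 [310. 228.]
hub_mid [ 0.369 -0.163  0.037] 0.81 [444. 305.]
hub_mid [0.401 0.047 0.029] 0.8 [341. 291.]
hub_mid [0.537 0.08  0.081] 0.71 [324. 223.]
eraser_mid [0.533 0.148 0.06 ] 0.51 [292. 227.]
stapler [0.541 0.328 0.046] 0.93 [207. 227.]
clip_cup [0.436 0.318 0.013] 0.92 [215. 277.]
staple_box [ 0.581 -0.126  0.018] 0.56 [419. 207.]
staple_box [0.543 0.329 0.046] 0.3 [207. 225.]
glue_stick [ 0.467 -0.125  0.087] 0.56 [428. 255.]
glue_stick [0.53  0.146 0.064] 0.17 [292. 228.]
[0.264  0.6213 0.2313] [-0.      0.1996  0.9799  0.    ] 0.9 1.0022549381484505
```

View pics/scene1.png

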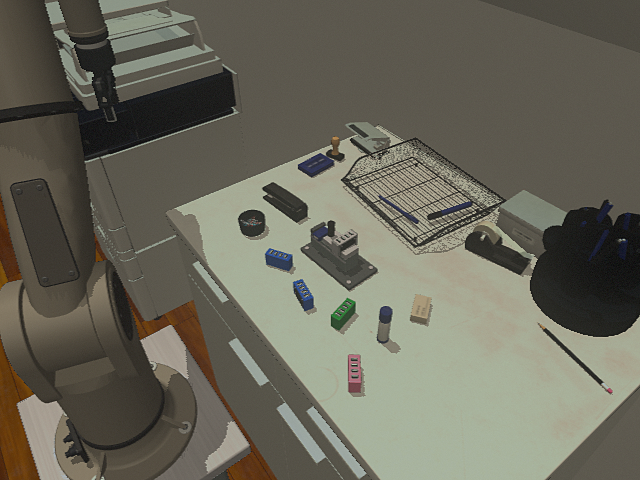

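View pics/top1.png

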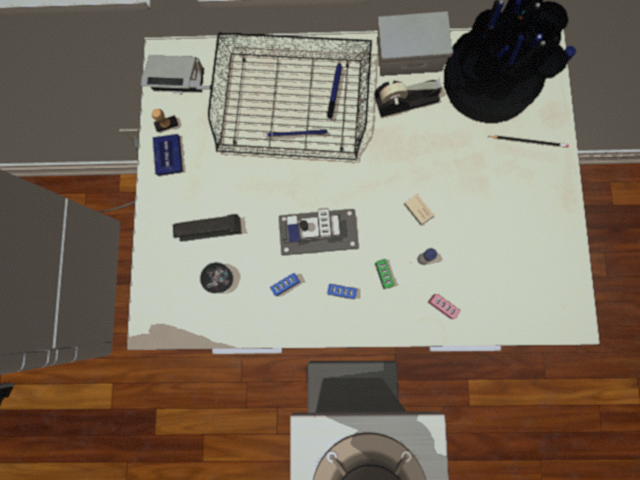

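The clamp is at about (517,145..260 top view: x 278–358, y 208–255), with the silver hub at (324,222), the knob at (304,226) and the blue/white eraser at (293,227). The blue, green and pink blocks are look-alikes. I'll enlarge both views to get the clamp pose.

```bash
python3 - <<'E'
import cv2,numpy as np
a=cv2.imread("pics/scene1.png")[205:295,290:390];b=cv2.imread("pics/top1.png")[197:265,270:366]
a=cv2.resize(a,None,fx=6,fy=6,interpolation=cv2.INTER_CUBIC);b=cv2.resize(b,None,fx=8,fy=8,interpolation=cv2.INTER_CUBIC)
cv2.imwrite("pics/s1c.png",a);cv2.imwrite("pics/t1c.png",b)
E
```

```text
(no output)
```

View pics/s1c.png

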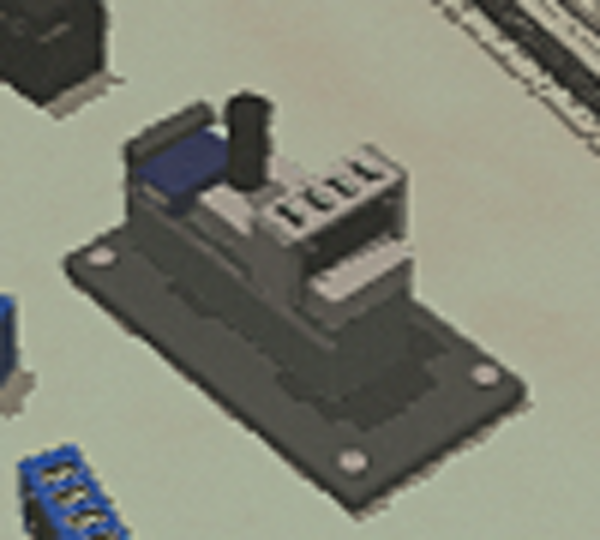

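View pics/t1c.png

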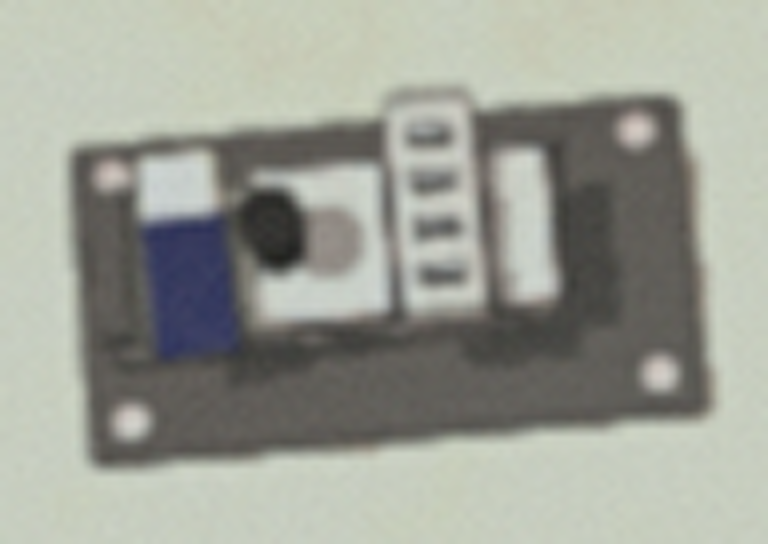

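Both views are sharp: foot-plate corners, eraser, knob, hub with sockets up and underside facing the fixed jaw. I'll fit the clamp pose to the corners.

```bash
cat > fit.py <<'E'
from h import *
from scipy.optimize import least_squares
np.set_printoptions(precision=4,suppress=True)
top=bot.read_camera("top");sc=bot.read_camera("scene")
T=lambda u,v:np.array([270+(u+.5)/8-.5,197+(v+.5)/8-.5]);S=lambda u,v:np.array([290+(u+.5)/6-.5,205+(v+.5)/6-.5])
# (cam, pixel, clamp-frame point)
foot=[(top,T(75,150),(.112,-.045,.01)),(top,T(675,97),(-.058,-.045,.01)),(top,T(708,410),(-.058,.045,.01)),(top,T(95,465),(.112,.045,.01)),
(sc,S(65,263),(.112,.045,.01)),(sc,S(360,512),(-.058,.045,.01)),(sc,S(525,383),(-.058,-.045,.01)),
(top,T(550,145),(-.018,-.02,.064)),(top,T(560,300),(-.018,.02,.064))]
def W(c,P):
    s,k=np.sin(c[2]),np.cos(c[2]);return np.array([c[0]+k*P[0]-s*P[1],c[1]+s*P[0]+k*P[1],P[2]])
def res(c,d): return np.concatenate([proj(p,W(c,P))-uv for p,uv,P in d])
for d in (foot,[f for f in foot if f[0] is top],[f for f in foot if f[0] is sc]):
    r=least_squares(res,[.53,.06,1.6],args=(d,));print(r.x,np.abs(r.fun).max())
    if d is foot:c=r.x
np.save("clamp.npy",c)
k,s=np.cos(c[2]),np.sin(c[2])
def cl(w): d=np.array(w[:2])-c[:2];return np.array([k*d[0]+s*d[1],-s*d[0]+k*d[1],w[2]])
def tri(a,b):
    A=[];B=[]
    for p,uv in((top,a),(sc,b)):
        o,d=ray(p,uv);d/=np.linalg.norm(d);M=np.eye(3)-np.outer(d,d);A.append(M);B.append(M@o)
    return np.linalg.lstsq(np.vstack(A),np.concatenate(B),rcond=None)[0]
# hub top corners, eraser, knob
print("hub corners",[cl(tri(T(*a),S(*b))) for a,b in (((388,95),(368,147)),((468,90),(405,170)),((405,320),(255,208)))])
print("hub top mean",np.mean([cl(atz(top,T(*a),.084)) for a in((388,95),(468,90),(487,315),(405,320))],0))
print("eraser top mean",np.mean([cl(atz(top,T(*a),.062)) for a in((138,155),(215,150),(240,348),(160,357))],0), [cl(atz(top,T(*a),.062)) for a in((138,155),(215,150),(240,348),(160,357))])
print("eraser tri",cl(tri(T(160,357),S(180,212))),cl(tri(T(240,348),S(140,180))))
print("knob top",cl(tri(T(272,228),S(249,100))),cl(atz(top,T(272,228),.1)))
E
python3 fit.py
```

```text
[0.5352 0.0673 1.6459] 1.1806728899087489
[0.535  0.0677 1.6421] 0.9840470278817861
[0.5354 0.0661 1.6523] 1.319412139716576
hub corners [array([ 0.0217, -0.0329,  0.0836]), array([ 0.0013, -0.0318,  0.0866]), array([0.0217, 0.0248, 0.0874])]
hub top mean [ 0.0119 -0.0033  0.084 ]
eraser top mean [ 0.0772 -0.0016  0.062 ] [array([ 0.0882, -0.0284,  0.062 ]), array([ 0.0682, -0.0279,  0.062 ]), array([0.0659, 0.0248, 0.062 ]), array([0.0866, 0.0252, 0.062 ])]
eraser tri [0.085  0.0143 0.0343] [0.0679 0.0317 0.0753]
knob top [0.0517 0.002  0.1064] [0.0531 0.0022 0.1   ]
```

```bash
cat >> h.py <<'E'
c=np.load("clamp.npy")
def cw(x,y): 
    k,s=np.cos(c[2]),np.sin(c[2]);return np.array([c[0]+k*x-s*y,c[1]+s*x+k*y])
def plan(xyz,yang):
    """deltas (shift/0.2, turn/2pi) to bring TCP to xyz with tool y along world angle yang (mod pi)"""
    from scipy.spatial.transform import Rotation as R
    o=bot.get_obs();w,x,y,z=o["tool_rot"];M=R.from_quat([x,y,z,w]).as_matrix()
    d=M.T@(np.array(xyz)-np.array(o["eef_pos"]))/.2
    cur=np.arctan2(M[1,1],M[0,1]);t=-(yang-cur);t=(t+np.pi/2)%np.pi-np.pi/2
    return d.round(4),round(t/2/np.pi,4)
A=c[2]+np.pi/2
E
python3 - <<'E'
from h import *
p=bot.read_camera("top")
for u in((500,180),(510,235),(550,200)):print(u,atz(p,u,0).round(3))
e=cw(.077,-.0015);print(e,cw(.011,-.002),cw(.052,0))
print(plan([*e,.11],A),plan([*e,.052],A),bot.get_obs()["t"])
E
```

```text
(500, 180) [ 0.644 -0.311  0.   ]
(510, 235) [ 0.519 -0.323  0.   ]
(550, 200) [ 0.596 -0.416  0.   ]
[0.5309689  0.14420773] [0.53641694 0.07843107] [0.53134791 0.11916564]
(array([-2.1615, -1.6731,  0.6065]), np.float64(0.1741)) (array([-2.1615, -1.6731,  0.8965]), np.float64(0.1741)) 1.05
```

Call:
apply_moves(
  deltas=[
    [0,[-1.0,-0.8,0.1],0.09],
    [0,[-1.0,-0.8,0.1],0.09],
    [0,[-1.0,-0.8,0.1],0.09],
    [0,[-1.0,-0.8,0.1],0.09],
    [0,[-1.0,-0.8,0.1],0.09],
    [0,[-1.0,-0.8,0.1],0.09],
  ],
  squeeze=40,
)

```text
t: 1.65
eef_pos: [0.3893, 0.3889, 0.2112]
tool_rot: [0.001, 0.469, 0.883, -0.001]
contact_force: [0.0, 1.1, -0.1]
gripper_width: 0.995
grasp_force: 0.0
```

```bash
python3 -c "
from h import *
e=cw(.077,-.0015)
print(plan([*e,.11],A),bot.get_obs()['t'],bot.get_obs()['eef_pos'])"
```

```text
(array([-1.4087, -0.0972,  0.5105]), np.float64(0.0826)) 1.65 [0.38925644 0.38885866 0.21120142]
```

Call:
apply_moves(
  deltas=[
    [0,[-1.0,-0.08,0.25],0.084],
    [0,[-1.0,-0.08,0.25],0.084],
    [0,[-1.0,-0.08,0.25],0.084],
    [0,[-1.0,-0.08,0.25],0.084],
    [0,[-1.0,-0.08,0.25],0.084],
    [0,[-1.0,-0.08,0.25],0.084],
  ],
)

```text
t: 2.25
eef_pos: [0.4865, 0.2205, 0.1611]
tool_rot: [0.0, 0.681, 0.732, -0.0]
contact_force: [-0.2, 0.6, -0.3]
gripper_width: 0.999
grasp_force: 0.0
```

```bash
python3 -c "
from h import *
e=cw(.077,-.0015)
print(plan([*e,.11],A),bot.get_obs()['t'],bot.get_obs()['eef_pos'])"
```

```text
(array([-0.3963,  0.1944,  0.2556]), np.float64(-0.0004)) 2.25 [0.48645231 0.22047338 0.16107113]
```

Call:
apply_moves(
  deltas=[
    [0,[-0.396,0.194,0.15],0],
    [0,[-0.396,0.194,0.2],0],
    [0,[-0.396,0.194,0.35],0],
    [0,[-0.396,0.194,0.45],0],
    [0,[-0.396,0.194,0.555],0],
    [0,[-0.396,0.194,0.555],0],
    [0.6,[-0.396,0.194,0.555],0],
    [0.6,[-0.396,0.194,0.555],0],
    [0.6,[-0.396,0.194,0.555],0],
    [0.6,[-0.396,0.194,0.555],0],
  ],
  squeeze=30,
)

```text
t: 3.25
eef_pos: [0.5314, 0.1471, 0.0518]
tool_rot: [0.0, 0.68, 0.734, 0.001]
contact_force: [-2.4, 0.7, 7.7]
gripper_width: 0.619
grasp_force: 31.7
```

```bash
python3 -c "
from h import *
shot('scene','s2.png',(270,180,420,300),5)
e=cw(.077,-.0015)
print(plan([*e,.05],A),plan([.644,-.311,.13],A),bot.get_obs()['gripper_width'])"
```

```text
(array([-0.0142, -0.0033,  0.0089]), np.float64(0.0002)) (array([-2.326 ,  0.3877, -0.394 ]), np.float64(0.0002)) 0.6183001437643585
```

View pics/s2.png

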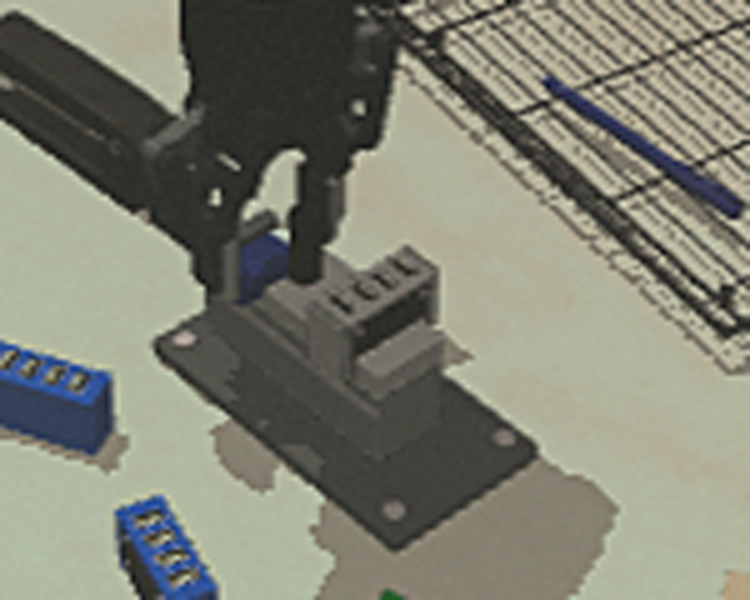

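Eraser is gripped (width ≈53 mm, 32 N); the picture shows the fingers at its two ends, clear of knob and hub. Lift and carry.

Call:
apply_moves(
  deltas=[
    [0.6,[0,0,-0.1],0],
    [0.6,[0,0,-0.3],0],
    [0.6,[0,0,-0.5],0],
    [0.6,[-0.15,0.05,-0.55],0],
    [0.6,[-0.35,0.1,-0.55],0],
    [0.6,[-0.55,0.13,-0.55],0],
    [0.6,[-0.75,0.17,-0.55],0],
    [0.6,[-1.0,0.2,-0.55],0],
  ],
)

```text
t: 4.1
eef_pos: [0.5861, -0.0499, 0.161]
tool_rot: [0.0, 0.679, 0.734, 0.001]
contact_force: [0.8, 0.4, -0.2]
gripper_width: 0.62
grasp_force: 32.0
```

Call:
apply_moves(
  deltas=[
    [0.6,[-0.2,0.03,0],0],
    [0.6,[-0.4,0.05,0],0],
    [0.6,[-0.6,0.1,0],0],
    [0.6,[-0.8,0.13,0],0],
    [0.6,[-1.0,0.15,0],0],
    [0.6,[-1.0,0.15,0],0],
  ],
)

```text
t: 4.7
eef_pos: [0.6293, -0.2554, 0.1613]
tool_rot: [0.002, 0.683, 0.73, -0.002]
contact_force: [-1.8, -1.2, -0.2]
gripper_width: 0.615
grasp_force: 32.0
```

```bash
python3 -c "
from h import *
print(plan([.644,-.311,.01],A),plan([.644,-.311,.00],A),bot.get_obs()['eef_pos'],bot.get_obs()['gripper_width'])
p=bot.read_camera('top')
print([ (r['point'],r['confidence'],proj(p,r['point'])) for r in bot.look_for(p,'eraser_mid')])"
```

```text
(array([-0.2783,  0.054 ,  0.758 ]), np.float64(-0.0012)) (array([-0.2781,  0.054 ,  0.808 ]), np.float64(-0.0012)) [ 0.62932275 -0.25537795  0.16128658] 0.6153790394541525
[([0.6325, -0.2511, 0.172], 0.74, array([502.17447786, 158.0913273 ]))]
```

Call:
apply_moves(
  deltas=[
    [0.6,[-0.2,0.05,0.15],0],
    [0.6,[-0.25,0.05,0.35],0],
    [0.6,[-0.25,0.05,0.55],0],
    [0.6,[-0.25,0.05,0.68],0],
    [0.6,[-0.25,0.05,0.73],0],
    [0.6,[-0.25,0.05,0.75],0],
    [0.6,[-0.25,0.05,0.765],0],
    [0.6,[-0.25,0.05,0.765],0],
  ],
)

```text
t: 5.6
eef_pos: [0.6452, -0.2963, 0.0087]
tool_rot: [0.001, 0.68, 0.734, 0.0]
contact_force: [0.1, -0.4, 0.2]
gripper_width: 0.62
grasp_force: 32.0
```

```bash
python3 -c "
from h import *
o=bot.get_obs();print(o['eef_pos'],o['contact_force'])"
```

```text
[ 0.64523964 -0.29631767  0.00873018] [ 0.11580281 -0.3745741   0.19388142]
```

Call:
apply_moves(
  deltas=[
    [0.6,[0,0,0.015],0],
    [0.6,[0,0,0.025],0],
    [0.6,[0,0,0.032],0],
    [0.6,[0,0,0.032],0],
  ],
)

```text
t: 6.0
eef_pos: [0.6446, -0.2964, 0.0019]
tool_rot: [0.0, 0.68, 0.733, 0.0]
contact_force: [-2.3, 0.2, 6.6]
gripper_width: 0.622
grasp_force: 32.6
```

Contact with the worktop (6.6 N). Release gradually and rise.

Call:
apply_moves(
  deltas=[
    [0.33,[0,0,0],0],
    [0.25,[0,0,0],0],
    [0.1,[0,0,0],0],
    [0,[0,0,0],0],
    [0,[0,0,0],0],
    [0,[0,0,-0.15],0],
    [0,[0,0,-0.4],0],
    [0,[0.2,0,-0.65],0],
    [0,[0.4,-0.05,-0.7],0],
    [0,[0.65,-0.1,-0.7],0],
    [0,[0.9,-0.15,-0.7],0],
  ],
)

```text
t: 7.1
eef_pos: [0.6022, -0.1232, 0.1421]
tool_rot: [0.001, 0.68, 0.733, 0.001]
contact_force: [0.7, 1.1, -0.6]
gripper_width: 1.002
grasp_force: 0.0
```

```bash
python3 -c "
from h import *
p=shot('top');q=shot('scene')
for x in(p,q):
  print([ (np.round(r['point'],3),r['confidence'],proj(x,r['point'])) for r in bot.look_for(x,'eraser_mid')[:2]])
k=cw(.052,0);print(plan([*k,.15],A),plan([*k,.071],A),bot.get_obs()['eef_pos'])
im=np.hstack([cv2.resize(p['color'][130:230,440:560,::-1],None,fx=3,fy=3),cv2.resize(q['color'][300:400,420:540,::-1],None,fx=3,fy=3)]);cv2.imwrite('pics/e3.png',im)"
```

```text
[]
[(array([ 0.637, -0.299,  0.014]), 0.56, array([506.60093406, 349.60160012])), (array([0.43 , 0.318, 0.021]), 0.49, array([249.05967359, 221.52807879]))]
(array([ 1.2336, -0.2581, -0.044 ]), np.float64(0.0006)) (array([ 1.2333, -0.2582,  0.351 ]), np.float64(0.0006)) [ 0.60229231 -0.12270008  0.14105474]
```

View pics/e3.png

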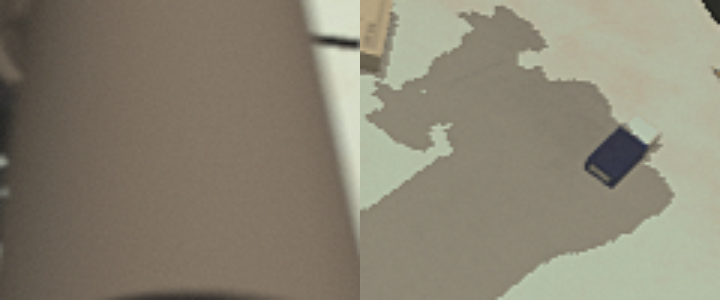

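Eraser lies flat on a free patch (scene crop at about (507,350)). Now to the knob.

Call:
apply_moves(
  deltas=[
    [0,[0.25,-0.05,-0.04],0],
    [0,[0.5,-0.1,-0.04],0],
    [0,[0.75,-0.16,-0.04],0],
    [0,[1.0,-0.21,-0.04],0],
    [0,[1.0,-0.258,-0.04],0],
    [0,[1.0,-0.258,-0.04],0],
  ],
)

```text
t: 7.9
eef_pos: [0.535, 0.0711, 0.1487]
tool_rot: [-0.0, 0.679, 0.734, -0.0]
contact_force: [0.5, -1.4, -0.9]
gripper_width: 0.999
grasp_force: 0.0
```

```bash
python3 -c "
from h import *
k=cw(.052,0);print(plan([*k,.15],A),plan([*k,.071],A),bot.get_obs()['eef_pos'])"
```

```text
(array([ 0.241 ,  0.0004, -0.0063]), np.float64(0.0003)) (array([0.241 , 0.0007, 0.3887]), np.float64(0.0003)) [0.53497733 0.07110567 0.14873845]
```

Call:
apply_moves(
  deltas=[
    [0,[0.23,0,0],0],
    [0,[0.23,0,0.1],0],
    [0,[0.23,0,0.25],0],
    [0,[0.23,0,0.35],0],
    [0,[0.23,0,0.385],0],
    [0,[0.23,0,0.385],0],
  ],
)

```text
t: 8.5
eef_pos: [0.5327, 0.1143, 0.0713]
tool_rot: [0.0, 0.681, 0.732, -0.001]
contact_force: [-0.2, 0.1, 0.3]
gripper_width: 1.0
grasp_force: 0.0
```

```bash
python3 -c "
from h import *
k=cw(.052,0);print(plan([*k,.071],A),bot.get_obs()['eef_pos'],bot.get_obs()['contact_force'])"
```

```text
(array([ 0.0249, -0.0051,  0.0013]), np.float64(-0.0005)) [0.53273214 0.11427758 0.07126506] [-0.16208568  0.0512414   0.25899078]
```

Correct by 5 mm, pinch the knob, and slide the jaw 30 mm back.

Call:
apply_moves(
  deltas=[
    [0.4,[0.025,-0.005,0],0],
    [0.8,[0.025,-0.005,0],0],
    [0.95,[0.025,-0.005,0],0],
    [0.95,[0.025,-0.005,0],0],
    [0.95,[0.025,-0.005,0],0],
    [0.95,[0.025,-0.005,0],0],
    [0.95,[0.025,-0.005,0],0],
  ],
  squeeze=50,
)

```text
t: 9.2
eef_pos: [0.5332, 0.1221, 0.0728]
tool_rot: [0.001, 0.68, 0.733, 0.002]
contact_force: [5.2, 0.9, -0.8]
gripper_width: 0.168
grasp_force: 48.6
```

Call:
apply_moves(
  deltas=[
    [0.95,[0.03,0,0],0],
    [0.95,[0.06,0,0],0],
    [0.95,[0.09,0,0],0],
    [0.95,[0.12,0,0],0],
    [0.95,[0.145,0,0],0],
    [0.95,[0.145,0,0],0],
    [0.95,[0.145,0,0],0],
  ],
)

```text
t: 9.9
eef_pos: [0.5311, 0.1512, 0.0728]
tool_rot: [0.001, 0.68, 0.733, 0.002]
contact_force: [4.4, 0.8, -0.6]
gripper_width: 0.168
grasp_force: 48.9
```

```bash
python3 -c "
from h import *
k=cw(.052,0);k2=cw(.082,0);print(plan([*k,.071],A),plan([*k2,.071],A),bot.get_obs()['eef_pos'],bot.get_obs()['contact_force'])"
```

```text
(array([-0.1597, -0.0108,  0.009 ]), np.float64(0.0001)) (array([-0.0097, -0.0107,  0.0091]), np.float64(0.0001)) [0.53107619 0.15116937 0.07284102] [ 4.40311622  0.77331309 -0.56120505]
```

Call:
apply_moves(
  deltas=[
    [0.5,[0,0.0,0],0],
    [0.1,[0,0.0,0],0],
    [0,[0,0.0,0],0],
    [0,[0,0.01,-0.15],0],
    [0,[0,0.01,-0.35],0],
    [0,[-0.2,0.0,-0.38],0],
    [0,[-0.35,0.0,-0.38],0],
    [0,[-0.35,0,-0.38],0],
    [0,[-0.35,0,-0.38],0],
  ],
)

```text
t: 10.8
eef_pos: [0.5335, 0.0803, 0.1478]
tool_rot: [-0.0, 0.68, 0.733, -0.0]
contact_force: [-0.0, 0.2, 0.1]
gripper_width: 0.999
grasp_force: 0.0
```

```bash
python3 -c "
from h import *
p=shot('scene','s4.png',(270,180,420,300),5)
k=cw(.011,-.002);print(plan([*k,.06],A),bot.get_obs()['eef_pos'],bot.get_obs()['q'])"
```

```text
(array([-0.0163,  0.0139,  0.4382]), np.float64(0.0001)) [0.53347402 0.0814354  0.14763728] [-0.61817173  0.37882448  0.43850065  1.98266325 -0.21614765  0.82549446
  0.01662677]
```

View pics/s4.png

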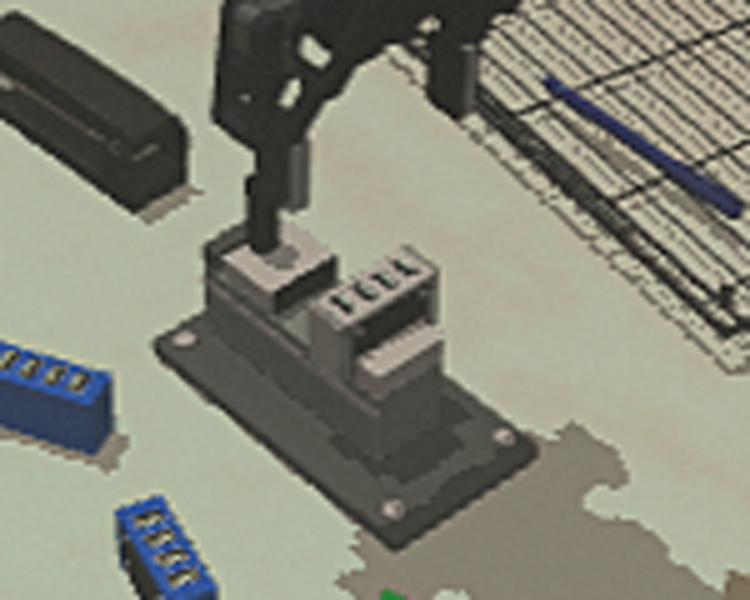

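The jaw is back and the hub stands alone against the fixed jaw. Grip the hub by its ends.

Call:
apply_moves(
  deltas=[
    [0,[-0.016,0.02,0.15],0],
    [0,[-0.016,0.02,0.3],0],
    [0,[-0.016,0.02,0.4],0],
    [0,[-0.016,0.02,0.435],0],
    [0,[-0.016,0.02,0.435],0],
    [0.2,[-0.016,0.02,0.435],0],
    [0.5,[-0.016,0.02,0.435],0],
    [0.5,[-0.016,0.02,0.435],0],
    [0.5,[-0.016,0.02,0.435],0],
    [0.5,[-0.016,0.02,0.435],0],
  ],
  squeeze=35,
)

```text
t: 11.85
eef_pos: [0.5391, 0.0784, 0.0622]
tool_rot: [0.0, 0.68, 0.733, 0.001]
contact_force: [-1.3, -0.1, 7.5]
gripper_width: 0.695
grasp_force: 38.5
```

Call:
apply_moves(
  deltas=[
    [0.5,[0,0,-0.05],0],
    [0.5,[0,0,-0.15],0],
    [0.5,[0,0,-0.3],0],
    [0.5,[0,0,-0.4],0],
    [0.5,[-0.2,0,-0.45],0],
    [0.5,[-0.4,0,-0.45],0],
    [0.5,[-0.6,0,-0.45],0],
    [0.5,[-0.8,0,-0.45],0],
    [0.5,[-1.0,0,-0.45],0],
    [0.5,[-1.0,0,-0.45],0],
  ],
)

```text
t: 12.85
eef_pos: [0.5525, -0.129, 0.1522]
tool_rot: [0.002, 0.683, 0.73, -0.001]
contact_force: [-0.1, 0.3, -0.3]
gripper_width: 0.692
grasp_force: 38.5
```

```bash
python3 -c "
from h import *
print(plan([.54,-.30,.02],A),bot.get_obs()['eef_pos'])"
```

```text
(array([-0.8463, -0.1197,  0.664 ]), np.float64(-0.0014)) [ 0.5524828  -0.12900979  0.15216876]
```

Call:
apply_moves(
  deltas=[
    [0.5,[-0.2,-0.03,0.0],0],
    [0.5,[-0.4,-0.06,0.0],0],
    [0.5,[-0.6,-0.1,0.1],0],
    [0.5,[-0.8,-0.12,0.3],0],
    [0.5,[-0.83,-0.12,0.5],0],
    [0.5,[-0.83,-0.12,0.6],0],
    [0.5,[-0.83,-0.12,0.64],0],
    [0.5,[-0.83,-0.12,0.66],0],
    [0.5,[-0.83,-0.12,0.67],0],
    [0.5,[-0.83,-0.12,0.67],0],
  ],
)

```text
t: 13.85
eef_pos: [0.5429, -0.2886, 0.0181]
tool_rot: [0.001, 0.68, 0.734, 0.0]
contact_force: [-0.1, -0.1, -1.2]
gripper_width: 0.695
grasp_force: 38.5
```

```bash
python3 -c "
from h import *
print(plan([.54,-.30,.0122],A),bot.get_obs()['eef_pos'])"
```

```text
(array([-0.0558, -0.0189,  0.0295]), np.float64(0.0002)) [ 0.54290171 -0.28858411  0.01810585]
```

Call:
apply_moves(
  deltas=[
    [0.5,[0,0,0.015],0],
    [0.5,[0,0,0.027],0],
    [0.5,[0,0,0.032],0],
    [0.5,[0,0,0.032],0],
  ],
)

```text
t: 14.25
eef_pos: [0.5425, -0.2888, 0.0122]
tool_rot: [0.0, 0.68, 0.733, 0.001]
contact_force: [-3.5, 3.1, 13.2]
gripper_width: 0.697
grasp_force: 40.0
```

Call:
apply_moves(
  deltas=[
    [0.3,[0,0,-0.005],0],
    [0.15,[0,0,-0.005],0],
    [0,[0,0,-0.005],0],
    [0,[0,0,-0.005],0],
    [0,[0,0,-0.15],0],
    [0,[0,0,-0.35],0.02],
    [0,[0,0,-0.35],0.05],
    [0,[0,0,-0.35],0.075],
    [0,[0,0,-0.35],0.1],
    [0,[0,0,-0.35],0.12],
    [0,[0,0,-0.35],0.145],
    [0,[0,0,-0.35],0.17],
  ],
)

```text
t: 15.45
eef_pos: [0.5419, -0.2887, 0.0804]
tool_rot: [-0.0, 0.953, 0.303, -0.0]
contact_force: [0.2, 0.9, -0.1]
gripper_width: 0.999
grasp_force: 0.0
```

Call:
apply_moves(
  deltas=[
    [0,[0,0,0],0.022],
    [0,[0,0,0],0.045],
    [0,[0,0,0],0.068],
    [0,[0,0,0],0.08],
    [0,[0,0,0],0.08],
  ],
)

```text
t: 15.95
eef_pos: [0.5418, -0.2886, 0.0801]
tool_rot: [0.0, 0.998, 0.059, -0.0]
contact_force: [-0.5, 0.3, 0.2]
gripper_width: 0.999
grasp_force: 0.0
```

```bash
python3 -c "
from h import *
p=shot('top');q=shot('scene');np.set_printoptions(precision=4,suppress=True)
for x in(p,q):
  print([ (np.round(r['point'],3),r['confidence'],proj(x,r['point'])) for r in bot.look_for(x,'hub_mid')[:5]])
print(plan([.5425,-.2888,.035],A+np.pi/2),bot.get_obs()['eef_pos'])
u=proj(q,[.5425,-.2888,.03]);print(u);u=u.astype(int)
cv2.imwrite('pics/s5.png',cv2.resize(q['color'][u[1]-60:u[1]+40,u[0]-60:u[0]+60,::-1],None,fx=6,fy=6,interpolation=cv2.INTER_CUBIC))"
```

```text
[]
[(array([ 0.535, -0.286,  0.036]), 0.96, array([467.1784, 365.6889])), (array([0.414, 0.16 , 0.029]), 0.88, array([277.8704, 257.962 ])), (array([ 0.428, -0.05 ,  0.033]), 0.79, array([340.6435, 312.5275])), (array([0.403, 0.038, 0.034]), 0.76, array([305.012 , 291.4908])), (array([ 0.363, -0.173,  0.032]), 0.62, array([354.1984, 373.0466]))]
(array([0.0031, 0.0003, 0.2273]), np.float64(0.0071)) [ 0.5419 -0.2888  0.0805]
[470.766  366.7241]
```

View pics/s5.png

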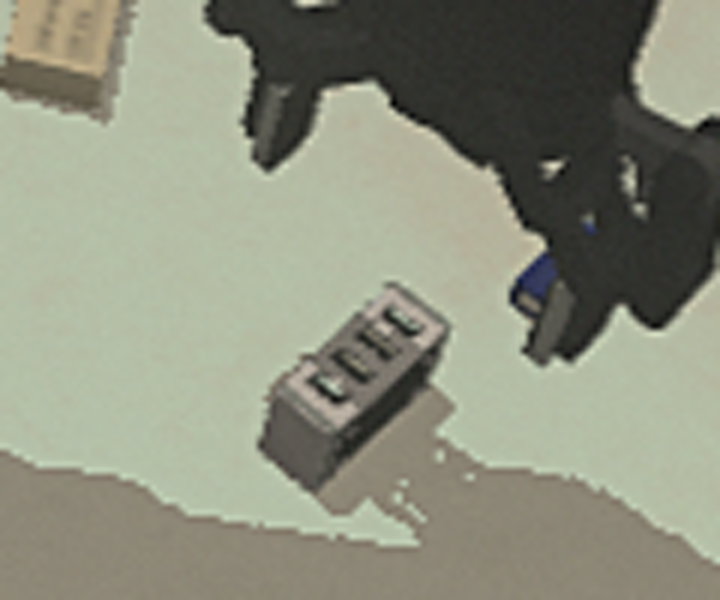

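Hub stands on edge on the worktop, underside facing right (−y). I'll straddle it with the fingers, push its top over with the underside-side finger and catch it on the other.

Call:
apply_moves(
  deltas=[
    [0.3,[0.003,0,0.1],0.007],
    [0.4,[0.003,0,0.2],0.007],
    [0.4,[0.003,0,0.262],0.007],
    [0.5,[0.003,0,0.262],0.007],
    [0.6,[0.003,0,0.262],0.007],
    [0.66,[0.003,0,0.262],0.007],
    [0.66,[0.003,0,0.262],0.007],
    [0.66,[0.003,0,0.262],0.007],
  ],
  squeeze=20,
)

```text
t: 16.95
eef_pos: [0.5428, -0.2889, 0.0287]
tool_rot: [0.0, 0.999, 0.037, 0.0]
contact_force: [-0.0, -0.4, -0.1]
gripper_width: 0.339
grasp_force: 0.0
```

```bash
python3 -c "
from h import *
q=shot('scene');o=bot.get_obs();print(o['gripper_width']*85,o['eef_pos'],o['contact_force'],o['tool_rot'],o['grasp_force'])
cv2.imwrite('pics/s6.png',cv2.resize(q['color'][307:407,407:527,::-1],None,fx=6,fy=6,interpolation=cv2.INTER_CUBIC))"
```

```text
29.144077935340523 [ 0.5427797  -0.28880243  0.02855612] [ 0.30954565  0.65378879 -0.17476109] [1.05696406e-04 9.99307944e-01 3.71951333e-02 3.79426507e-04] 0.0
```

View pics/s6.png

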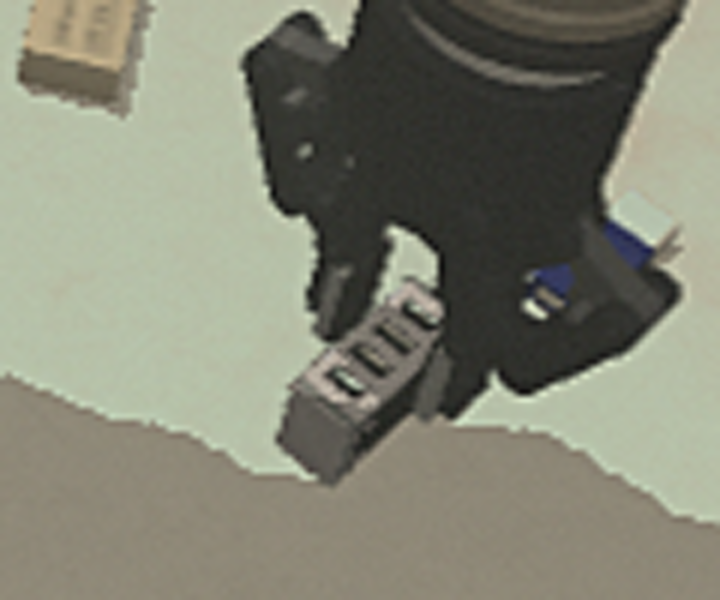

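Call:
apply_moves(
  deltas=[
    [0.66,[0,-0.01,0],0],
    [0.66,[0,-0.02,0],0],
    [0.66,[0,-0.027,0],0],
    [0.66,[0,-0.034,0],0],
    [0.66,[0,-0.041,0],0],
    [0.66,[0,-0.048,0.003],0],
    [0.66,[0,-0.055,0.008],0],
    [0.66,[0,-0.062,0.012],0],
    [0.66,[0,-0.062,0.012],0],
  ],
)

```text
t: 17.9
eef_pos: [0.5415, -0.2761, 0.0255]
tool_rot: [-0.0, 0.999, 0.037, -0.0]
contact_force: [-0.5, -0.1, 0.3]
gripper_width: 0.339
grasp_force: 0.3
```

```bash
python3 -c "
from h import *
q=shot('scene');o=bot.get_obs();print(o['gripper_width']*85,o['eef_pos'],o['contact_force'],o['tool_rot'],o['grasp_force'])
cv2.imwrite('pics/s7.png',cv2.resize(q['color'][307:407,407:527,::-1],None,fx=6,fy=6,interpolation=cv2.INTER_CUBIC))"
```

```text
28.781975628236367 [ 0.54149315 -0.27612558  0.02551969] [ 1.07346985 -0.1690226   0.08057906] [-1.66466327e-04  9.99308859e-01  3.71720705e-02 -1.14078069e-04] 0.16688519739545882
```

View pics/s7.png

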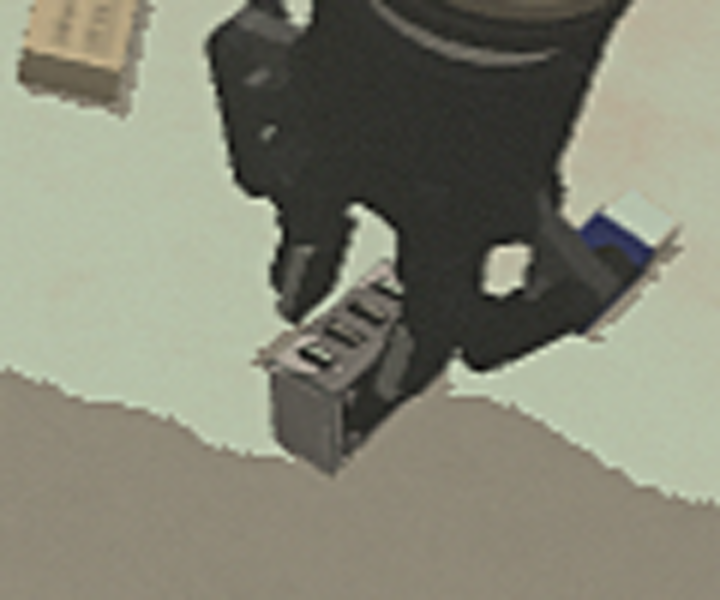

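The hub tilts as wanted (about 25°, pivot edge not sliding). Push 4–5 mm more past balance, then let it down by opening the fingers while descending.

Call:
apply_moves(
  deltas=[
    [0.66,[0,-0.01,0.005],0],
    [0.66,[0,-0.018,0.01],0],
    [0.66,[0,-0.025,0.01],0],
    [0.66,[0,-0.025,0.01],0],
    [0.6,[0,-0.025,0.025],0],
    [0.54,[0,-0.025,0.042],0],
    [0.5,[0,-0.025,0.058],0],
    [0.46,[0,-0.025,0.075],0],
    [0.43,[0,-0.025,0.087],0],
    [0.39,[0,-0.025,0.102],0],
    [0.35,[0,-0.025,0.112],0],
    [0.28,[0,-0.025,0.115],0],
  ],
)

```text
t: 19.15
eef_pos: [0.5411, -0.2713, 0.0024]
tool_rot: [-0.0, 0.999, 0.037, -0.0]
contact_force: [0.2, -0.4, -0.1]
gripper_width: 0.718
grasp_force: 0.0
```

```bash
python3 -c "
from h import *
p=shot('top');q=shot('scene','s8.png');o=bot.get_obs();print(o['gripper_width']*85,o['eef_pos'],o['contact_force'],o['grasp_force'])
for x in(p,q):
  print([ (np.round(r['point'],3),r['confidence'],proj(x,r['point'])) for r in bot.look_for(x,'hub_mid')[:5]])
# segment darkness map around hub
c=q['color'][340:395,440:500].mean(2).astype(int)
for r in c[::2,::2]: print(' '.join('%3d'%v for v in r))"
```

```text
61.10714864968525 [ 0.54110366 -0.27137127  0.00258229] [ 0.47437211 -0.20664861 -0.52881291] 0.0
[]
[(array([ 0.524, -0.283,  0.032]), 0.93, array([461.81517097, 369.19953965])), (array([0.399, 0.04 , 0.031]), 0.86, array([302.83720302, 292.66405083])), (array([0.415, 0.158, 0.027]), 0.65, array([278.89316744, 258.99262976])), (array([ 0.363, -0.173,  0.035]), 0.65, array([354.08973039, 371.89422107])), (array([ 0.43 , -0.049,  0.033]), 0.6, array([341.00183687, 312.03577542]))]
191  95  48  51  51  47  50  53  46  48  48  47  47  44  47  47  46  46  47  44  45  45  45  46  46  48  45 104 174 172
183 129  46  51  50  49  50  40 116  35  50  49  43  48  48  48  49  47  47  47  49  46  45  44  45  44  44 107 177 173
183 177  45  47  50  48  45  84 196  86  37  47  50  48  46  51  50  49  46  46  45  44  47  45  45  46  48  62 184 177
182 178  46  54  53  53  44 113 184 188 134  34  43  45  47  48  46  49  46  47  45  45  45  47  47  53  69  40 185 174
186  53  62  85  42  46  32 198 182 181 185 195  93  39  46  45  42  48  49  43  47  45  43  45  49  48  69  62 139 188
177  29  79  82
[... 2044 characters left out ...]
 133 133 136 132  78  85 110 135 134 133 133 134 134 136 136 134 128 132 131 133 133 132 133 134 133
133 134 133 131 132 132 132 133 135 131  95 136 131 131 134 132 134 133 132 132 131 134 134 130 132 134 131 130 132 134
133 134 134 133 133 134 134 133 133 134 132 133 134 133 133 133 132 132 134 133 132 134 132 134 133 134 132 130 132 133
134 134 132 133 132 131 131 134 133 134 132 131 132 133 133 133 134 129 134 134 134 133 133 131 133 132 132 131 133 132
130 132 134 132 134 134 132 133 134 132 133 133 133 133 135 131 132 134 134 134 132 132 132 130 131 132 133 133 134 132
133 135 134 133 134 134 135 135 133 132 129 133 130 133 133 132 132 132 133 133 133 133 132 133 132 132 133 131 128 132
```

```bash
cat > hub.py <<'E'
from h import *
from scipy.optimize import least_squares
np.set_printoptions(precision=4,suppress=True)
def corners(x,y,yaw,th):
    # near-end (world -x) face; a = tipping dir (world +y side); pivot edge at (x,y,0). order: sock/under, sock/far, bottom/far(pivot), bottom/under
    a=np.array([-np.sin(yaw),np.cos(yaw),0]);z=np.array([0,0,1.])
    up=a*np.sin(th)+z*np.cos(th); far=a*np.cos(th)-z*np.sin(th); P=np.array([x,y,0])
    L=[P-far*.022+up*.034,P+up*.034,P,P-far*.022]
    m=min(v[2] for v in L); return [v-[0,0,m] for v in L]
if __name__=="__main__":
    q=shot('scene');im=q['color'].mean(2)
    c=im[362:392:1,448:472].astype(int)
    for r in c: print(' '.join('%3d'%v for v in r))
    for th in np.radians([0,20,40,60,90]):
        print(th,np.array([proj(q,v) for v in corners(.512,-.278,.09,th)]).round(1).tolist())
E
python3 hub.py
```

```text
132 131 129 129 129 131 130 128 125 127 128 128 115  83 103 116 106  95 116 119 111  59  31  69
130 132 131 132 131 130 129 128 150 187 129 124 100 110 117 105  96 138 100 116 118 116  75  28
131 130 130 131 131 131 129 129 128 149 182 100 113 113  99  53  30  82 131 109 119 122 123 109
132 131 130 127 128 126 128 130 130 121 102 111 116 116 118 110  59  30  66 108  81 100 121 118
129 128 128 129 127 149 187 129 133 154 177 108  88 102 117 118 114  77  27  45  92 102  79 118
119 122 124 124 151 201 187 123 105 113 102  51  79 141 106 117 118 122 110  40  29  69 118 117
188 192 175 123 127 119  75  84 117 114 105  49  31  66 112  99  99 121 119 108 100 118 119 121
180 185 190 182 130 125  73  78  97 118 119 115  81  28  58 109 104  82 119 118 116 117 122 114
179 183 173 124 127 107  90  95  83  90 117 119 114  85  42  46  75  61  96 117 116 123 114  63
181 183 172 125 120  72  87  96 109  80  85 102 119 119 104  57  34  76 113 119 122 108  47  37
183 184 188 182 119  69  86  86  88 106  88  79  96 121 122 112  94 120 119 120 106  45  37  40
180 182 186 183 144  80  85  86  87  85  95 
[... 1484 characters left out ...]
133 134
135 134 132 130 133 130 133 133 134 134 134 134 134 134 132 135 134 134 134 133 133 131 132 132
132 132 133 133 132 134 133 135 131 133 135 135 133 133 132 134 131 131 133 133 132 132 132 132
133 135 132 133 133 134 134 132 133 132 133 134 134 132 132 132 132 133 132 132 134 134 132 133
0.0 [[465.2, 378.0], [455.2, 370.0], [451.9, 380.3], [461.7, 388.2]]
0.3490658503988659 [[459.8, 371.6], [449.8, 366.5], [451.9, 380.3], [461.8, 385.5]]
0.6981317007977318 [[453.5, 366.3], [444.8, 364.8], [451.9, 380.3], [460.8, 382.2]]
1.0471975511965976 [[447.1, 362.8], [440.7, 364.9], [451.9, 380.3], [458.6, 378.6]]
1.5707963267948966 [[439.2, 361.8], [437.4, 368.5], [451.9, 380.3], [454.0, 373.7]]
```

The hub rocked back upright (its end-face corners match the upright model, pivot edge unmoved). I'll centre it in the fingers first, then run a tighter caged tipping path.

Call:
apply_moves(
  deltas=[
    [0.3,[0,0.05,0],0],
    [0.3,[0,0.085,0],0],
    [0.3,[0,0.085,0],0],
    [0.5,[0,0.085,0],0],
    [0.7,[0,0.085,0],0],
    [0.8,[0,0.085,0],0],
    [0.8,[0,0.085,0],0],
    [0.8,[0,0.085,0],0],
    [0.7,[0,0.085,0],0],
    [0.66,[0,0.085,0],0],
    [0.66,[0,0.085,-0.06],0],
    [0.66,[0,0.085,-0.125],0],
  ],
  squeeze=20,
)

```text
t: 20.6
eef_pos: [0.5422, -0.2885, 0.0285]
tool_rot: [-0.0, 0.999, 0.037, -0.0]
contact_force: [0.3, 0.1, 0.7]
gripper_width: 0.337
grasp_force: 0.0
```

```bash
python3 - <<'E'
from hub import *
q=shot('scene');o=bot.get_obs();print(o['gripper_width']*85,o['eef_pos'],o['contact_force'],o['tool_rot'],o['t'])
print([ (np.round(r['point'],3),r['confidence'],proj(q,r['point']).round(1)) for r in bot.look_for(q,'hub_mid')[:1]])
E
```

```text
28.936213030202897 [ 0.5435 -0.2895  0.0309] [ 0.258  -0.5115  1.4713] [0.0008 0.9993 0.0368 0.0013] 20.65
[(array([ 0.363, -0.172,  0.033]), 0.97, array([354.1, 372.3]))]
```

```bash
python3 - <<'E'
from hub import *
q=shot('scene');o=bot.get_obs();print(o['eef_pos'],o['contact_force'])
print([ (np.round(r['point'],3),round(r['confidence'],2),proj(q,r['point']).round(1)) for r in bot.look_for(q,'hub_mid')])
c=q['color'].mean(2).astype(int)[350:392:1,446:482]
for r in c[::2]: print(' '.join('%3d'%v for v in r))
E
```

```text
[ 0.5433 -0.289   0.0293] [ 0.209   0.3581 -0.4325]
[(array([ 0.362, -0.173,  0.037]), 0.89, array([353.9, 371.7])), (array([0.399, 0.036, 0.033]), 0.79, array([304. , 293.2])), (array([0.417, 0.16 , 0.026]), 0.73, array([279.2, 258.3])), (array([ 0.529, -0.287,  0.034]), 0.72, array([465.3, 368.7])), (array([ 0.43 , -0.052,  0.034]), 0.63, array([341.8, 312.5]))]
180 178 181 180 180 181 180 182 179 181 180 180 187 172  50  43  45  44  43  45  45  48  51  45  38  85 163 186 179 179 180 181 181 179 132  30
180 179 179 180 180 181 180 179 181 178 181 184 180 135  35  44  64  87  82  69  48  46  45  41  42 112 192 181 179 180 182 181 183 175  90  34
180 181 177 179 180 180 179 181 180 181 183 188 175  57  41  57  86  84  66  43  45  44  43  36  78 160 187 184 167 113 107 115 170 178  53  41
179 180 180 180 181 179 179 181 179 180 181 189 175  26  49  77  86  79  52  47  44  45  37  83 166 192 179 162 173 170 171 165 140  97  42  40
180 181 180 179 180 181 178 179 181 179 180 184 183 133  75  81  83  67  44  49  43  37  65 121 134  95 132 163  77 109 196 143 171 175 169  92
180 179 180 1
[... 1590 characters left out ...]
 179 181 176 128  81  78  85  84  87  87  87  87  89  88  70  68  36  45  93 144 135 132 133 133 132 132 133 133 130 133 130
144 190 187 183 182 184 183 183 183 191 179  95  77  83  86  87  89  89  85  74  70 119 142 134 133 132 133 131 131 132 131 133 131 129 132 129
132 130 128 125 125 124 124 125 124 124 145 197 186 114  78  82  85  76  67 106 139 135 133 133 132 131 133 131 134 132 131 131 129 131 129 129
130 132 132 132 132 132 133 132 133 131 133 130 131 128 135 130  90  97 140 135 134 131 131 132 132 150 184 127 130 132 132 132 131 134 132 133
132 131 132 131 131 131 133 132 132 131 132 133 133 130 132 132 134 131 132 131 133 133 133 130 131 127 126 128 131 133 132 131 131 132 131 130
```

Call:
apply_moves(
  deltas=[
    [0.66,[0,-0.0175,0],0],
    [0.66,[0,-0.03,0],0],
    [0.66,[0,-0.04,0],0],
    [0.66,[0,-0.05,0.005],0],
    [0.66,[0,-0.06,0.01],0],
    [0.66,[0,-0.07,0.015],0],
    [0.64,[0,-0.078,0.022],0],
    [0.635,[0,-0.083,0.025],0],
    [0.635,[0,-0.083,0.025],0],
  ],
)

```text
t: 21.7
eef_pos: [0.5415, -0.2732, 0.0233]
tool_rot: [0.001, 0.999, 0.037, 0.001]
contact_force: [0.1, -2.9, 3.7]
gripper_width: 0.363
grasp_force: 2.1
```

```bash
python3 - <<'E'
from hub import *
q=shot('scene');o=bot.get_obs();print(o['gripper_width']*85,o['eef_pos'],o['contact_force'],o['grasp_force'])
c=q['color'].mean(2).astype(int)[350:392:1,442:478]
for r in c[::2]: print(' '.join('%3d'%v for v in r))
for th in np.radians([0,10,20,30,40,50]):
    print(np.degrees(th).round(),np.array([proj(q,v) for v in corners(.515,-.280,.07,th)]).round(1).tolist())
E
```

```text
31.1132870043432 [ 0.5414 -0.2731  0.0233] [-1.6548 -1.5878  5.3313] 2.3338997157406993
181 180 181 181 180 180 184 181 131  32  52  76  89  78  44  45  46  46  37  86 166 188 181 183 174 140 131 121  92  51  38  45  49  48  47  47
178 179 180 179 180 178 186 177  92  35  60  89  78  45  44  45  43  42  42 116 197 189 172 132 155  84  96 100 116  81  37  43  47  45  45  48
179 179 180 181 181 180 181 189 174  61  68  82  66  47  45  46  45  31 108 204 182 120  94  91  91  69  37  27  29  80 127  38  47  48  46  45
180 180 181 180 180 181 180 183 181 148  74  76  47  42  42  33  58 140 192 133  81  66  98  89  69  86 104 105 104  99  78  40  45  48  42  48
181 179 180 180 179 179 181 183 171 100  72  59  36  37  89 164 154 113  93 100 101 103  74  37  29  40  76  99 106 119  85  41  45  46  45  48
180 182 181 182 180 182 178 181 184 191 185 122  95 133  94  96  51  34  65 101  89  66  86 101 101  99 107 124 104  61  37  42  46  46  46  45
179 180 180 179 181 184 185 188 173 120 125 128 141 172 151  94  99 103  99  76  41  45  84 102 109 124 107  78  33  59  90  84  42  42  43  47
181 
[... 1730 characters left out ...]
1 132 135 132 133 132 131 131 130 133 132 133 134 133 133 131 132 130 131 133 134 134 133 133 131 130 131 133 132 132 130 131 132 132 131
133 134 133 133 132 132 132 131 132 130 135 132 133 133 131 133 132 132 131 132 132 130 131 130 133 134 131 132 131 132 130 133 129 131 132 134
0.0 [[467.1, 378.1], [457.1, 369.9], [453.8, 380.2], [463.5, 388.3]]
10.0 [[464.6, 374.7], [454.5, 368.0], [453.8, 380.2], [463.7, 387.1]]
20.0 [[461.8, 371.6], [451.8, 366.4], [453.8, 380.2], [463.6, 385.6]]
30.0 [[458.7, 368.7], [449.3, 365.2], [453.8, 380.2], [463.3, 384.0]]
40.0 [[455.5, 366.2], [446.8, 364.5], [453.8, 380.2], [462.6, 382.2]]
50.0 [[452.3, 364.2], [444.7, 364.3], [453.8, 380.2], [461.7, 380.4]]
```

Call:
apply_moves(
  deltas=[
    [0.635,[0,-0.006,0],0],
    [0.63,[0,-0.012,0],0],
    [0.62,[0,-0.018,0],0],
    [0.61,[0,-0.024,0],0],
    [0.61,[0,-0.024,0],0],
  ],
)

```text
t: 22.25
eef_pos: [0.5414, -0.2688, 0.0239]
tool_rot: [0.001, 0.999, 0.037, 0.001]
contact_force: [-2.1, -3.4, 8.9]
gripper_width: 0.389
grasp_force: 3.8
```

```bash
python3 - <<'E'
from hub import *
q=shot('scene');o=bot.get_obs();print(o['gripper_width']*85,o['eef_pos'],o['contact_force'],o['grasp_force'])
c=q['color'].mean(2).astype(int)[352:390:1,436:472]
for r in c[::2]: print(' '.join('%3d'%v for v in r))
E
```

```text
33.382670681974915 [ 0.5414 -0.2688  0.0239] [-0.587  -3.3014  9.0277] 3.81223248783499
180 179 178 179 179 178 180 179 178 180 182 177 131  64  81  83  66  45  49  44  40  39 113 195 189 188 183 145  61  26  31  83 151 137  98  84
179 181 180 180 180 179 178 178 181 179 181 184 172  89  79  76  41  43  39  42 118 200 194 181 134  83  71  92  94  97  98  97  95  92  93  71
179 181 179 179 180 181 181 178 179 181 180 181 170  94  67  36  33  63 142 202 194 179 114  74  45  37  32  36  43  46  68  93 108 127 109  51
178 179 181 181 179 181 179 179 181 179 181 181 181 186 196 184 112 137 132 125  95  49  69  96  82  97  96  95  95  96 114 126 107  61  38  43
181 179 180 181 180 180 179 181 181 180 181 186 186 175 124 128 131 125  93  83  68  55  41  30  28  60  98  97 117 120 108  63  34  47  80  89
180 180 178 179 180 180 182 182 181 183 173 123 126 132 119 106 157 127 158 169  85  77  93  93  91 100 121 118 109  59  35  43  41  60  87  83
180 179 180 181 179 180 179 180 183 172 123 130 128 123 146 146 137  89 108  46  56 100 153 165 173 113 105  43  37  42  44  40  50  75  82  84
179 
[... 1023 characters left out ...]
 124 121 123 123 143 177 140 192 191 196 185 128  93  80  83  84  84  84  94 106  72  85 115 110 112 136 133 132 132 131 133
132 133 133 132 132 134 133 132 132 131 129 133 127 128 128 129 132 133 139 132 117 117  86  81  86 100  72 110 138 135 134 134 132 131 129 130
134 132 132 132 131 130 132 131 132 133 131 131 132 130 129 131 130 132 132 132 134 132 133 134 135 136 135 131 130 130 133 132 134 133 133 130
135 133 133 133 133 132 130 132 132 131 133 133 131 134 134 132 130 133 135 134 132 131 127 132 131 131 134 131 131 131 129 132 132 134 134 131
132 132 132 131 134 133 135 131 131 133 131 132 132 132 130 130 132 132 133 132 133 134 134 131 132 130 132 133 135 135 133 131 131 131 133 131
```

Call:
apply_moves(
  deltas=[
    [0.61,[0,0,-0.005],0],
    [0.61,[0,0,-0.01],0],
    [0.61,[0,-0.003,-0.01],0],
    [0.6,[0,0.006,-0.006],0],
    [0.588,[0,0.0135,-0.002],0],
    [0.588,[0,0.0135,0],0],
  ],
)

```text
t: 22.9
eef_pos: [0.5407, -0.2696, 0.0222]
tool_rot: [-0.0, 0.999, 0.037, -0.0]
contact_force: [-0.6, 1.0, 0.6]
gripper_width: 0.412
grasp_force: 0.2
```

```bash
python3 - <<'E'
from hub import *
q=shot('scene');o=bot.get_obs();print(o['gripper_width']*85,o['eef_pos'],o['contact_force'],o['grasp_force'])
c=q['color'].mean(2).astype(int)[352:390:1,436:472]
for r in c[::2]: print(' '.join('%3d'%v for v in r))
E
```

```text
35.22727461298498 [ 0.5408 -0.2696  0.0223] [0.7074 0.2237 0.0388] 0.2061564770338009
180 181 180 181 179 179 179 180 180 180 186 171  27  56  87  79  49  43  43  46  43  45 104 173 180 165  89 118 160 109 148 167 118 126  95  37
180 181 179 179 179 180 181 181 180 180 183 189 182  99  80  65  43  47  42  40  64 110 125 111  41  35  42  94 137  86  28  55 129 180 139  99
180 180 181 180 179 181 182 180 178 180 182 175 135  68  73  45  41  36  69 121 125  88  37  41  42  46  42  42  44  45  43  42  43  45  97 139
181 181 181 179 180 181 182 181 179 179 180 181 185 186 144  54  72 121 117  66  39  43  42  44  46  46  44  45  45  44  44  43  44  43  52  66
181 181 180 180 180 178 180 182 181 180 183 183 187 174 120 111 112  64  36  42  46  47  43  43  45  44  45  43  42  44  47  45  44  42  48  53
180 181 179 180 179 181 181 180 181 185 173 128 155 179 160  50  39  43  45  46  43  45  48  45  47  47  44  45  46  44  47  44  42  43  59  90
179 179 179 181 179 179 181 185 175 128 127 128 114  64 136 136 145  40  48  47  45  45  47  45  46  43  45  42  46  48  47  45  40  58  85  83
180 18
[... 1021 characters left out ...]
 123 124 123 121 142 176 140 191 191 198 184  87  77  83  85  86  85  68 102 128 134 133 133 133 132 132 131 132 132 131 132
133 132 133 132 132 134 133 132 131 131 131 130 127 128 129 130 133 129  98  90  84  92 139 134 133 132 131 133 131 133 133 132 132 133 130 131
133 133 131 132 132 131 130 131 130 133 132 134 133 133 132 132 133 134 134 133 137 136 133 131 131 132 131 131 131 132 132 136 133 131 131 131
133 135 131 132 131 133 132 131 133 131 134 131 133 133 133 132 133 133 134 134 132 131 131 131 131 131 131 133 131 132 130 130 134 133 131 132
133 132 131 133 133 133 133 134 132 133 132 134 132 132 131 131 132 132 133 134 132 132 134 131 132 131 131 134 133 134 132 131 131 130 131 131
```

```bash
cat > fit2.py <<'E'
from hub import *
q=shot('scene');im=q['color'].astype(int);g=im.mean(2)
m=((g>72)&(g<95)).astype(np.uint8);m[:,:440]=0;m[:, 466:]=0;m[:355]=0;m[390:]=0
n,l,s,ce=cv2.connectedComponentsWithStats(m);k=1+np.argmax(s[1:,4]);ys,xs=np.where(l==k)
print(s[k],ce[k]);obs=(l==k)
for r in obs[360:390,438:468]: print(''.join('#' if v else '.' for v in r))
def mask(p):
    P=np.array([proj(q,v) for v in corners(*p)]);o=np.zeros(g.shape,np.uint8);cv2.fillPoly(o,[np.round(P*16).astype(np.int32)],1,shift=4);return o>0
best=[]
for th in range(0,91,5):
  b=max(((mask((x,y,.07,np.radians(th)))&obs).sum()/(mask((x,y,.07,np.radians(th)))|obs).sum(),x,y) for x in np.arange(.505,.53,.003) for y in np.arange(-.29,-.26,.003))
  best.append((round(b[0],3),th,round(b[1],3),round(b[2],3)))
print(best)
E
python3 fit2.py
```

```text
[442 367  24  16 132] [452.4015 374.8939]
..............................
..............................
..............................
..............................
..............................
..............................
..............................
.......#......................
......###.....................
.....#####....................
.....######...................
....########..................
.....#########.##..........#..
.......########.##........##..
.......#########.##......###..
.........########.##....###...
..........########..#..###....
...........###########.##.....
.............########.##......
.............##########.......
..............######.#........
................####..........
.................##...........
..............................
..............................
..............................
..............................
..............................
..............................
..............................
[(np.float64(0.422), 0, np.float64(0.508), np.float64(-0.266)), (np.float64(0.423), 5, np.float64(0.508), np.float64(-0.266)), (
[... 384 characters left out ...]
p.float64(0.474), 40, np.float64(0.508), np.float64(-0.278)), (np.float64(0.469), 45, np.float64(0.508), np.float64(-0.278)), (np.float64(0.492), 50, np.float64(0.508), np.float64(-0.281)), (np.float64(0.505), 55, np.float64(0.508), np.float64(-0.278)), (np.float64(0.517), 60, np.float64(0.508), np.float64(-0.281)), (np.float64(0.564), 65, np.float64(0.511), np.float64(-0.284)), (np.float64(0.551), 70, np.float64(0.511), np.float64(-0.284)), (np.float64(0.576), 75, np.float64(0.511), np.float64(-0.287)), (np.float64(0.589), 80, np.float64(0.511), np.float64(-0.287)), (np.float64(0.633), 85, np.float64(0.514), np.float64(-0.287)), (np.float64(0.675), 90, np.float64(0.514), np.float64(-0.29))]
```

The end-face fit says the hub now lies flat, underside up (θ≈90°). Align it by closing across its 34 mm, then turn and take it by its ends.

Call:
apply_moves(
  deltas=[
    [0.4,[0,0,-0.02],0],
    [0.2,[0,0.01,-0.02],0],
    [0.2,[0,0.015,0.02],0],
    [0.2,[0,0.015,0.06],0],
    [0.3,[0,0.015,0.08],0],
    [0.45,[0,0.015,0.08],0],
    [0.65,[0,0.015,0.08],0],
    [0.7,[0,0.015,0.08],0],
    [0.7,[0,0.015,0.08],0],
  ],
  squeeze=20,
)

```text
t: 23.9
eef_pos: [0.5413, -0.2727, 0.0068]
tool_rot: [0.0, 0.999, 0.037, 0.0]
contact_force: [0.2, 0.7, -1.3]
gripper_width: 0.389
grasp_force: 20.3
```

```bash
python3 - <<'E'
from h import *
q=shot('scene');o=bot.get_obs();print(o['gripper_width']*85,o['eef_pos'],o['contact_force'],o['grasp_force'])
print([ (np.round(r['point'],3),round(r['confidence'],2)) for r in bot.look_for(q,'hub_mid')])
E
```

```text
33.57716739721357 [ 0.54133423 -0.27266359  0.00674776] [-0.02266524 -0.28064546 -1.63355793] 20.340711772441864
[(array([ 0.361, -0.171,  0.034]), 0.98), (array([0.399, 0.036, 0.034]), 0.93), (array([ 0.529, -0.27 ,  0.024]), 0.72), (array([0.415, 0.162, 0.026]), 0.61), (array([ 0.429, -0.051,  0.032]), 0.58)]
```

Width 33.6 mm and height ≈22–24 mm confirm it. Release, rise, turn back a quarter.

Call:
apply_moves(
  deltas=[
    [0.5,[0,0,0],0],
    [0.2,[0,0,0],0],
    [0,[0,0,0],0],
    [0,[0,0,-0.1],0],
    [0,[0,0,-0.25],0],
    [0,[0,0,-0.27],-0.024],
    [0,[0,0,-0.27],-0.047],
    [0,[0,0,-0.27],-0.07],
    [0,[0,0,-0.27],-0.094],
    [0,[0,0,-0.27],-0.117],
    [0,[0,0,-0.27],-0.14],
    [0,[0,0,-0.27],-0.164],
  ],
)

```text
t: 25.2
eef_pos: [0.5412, -0.2728, 0.0608]
tool_rot: [0.0, 0.85, 0.527, 0.0]
contact_force: [-0.4, 0.4, 0.2]
gripper_width: 0.997
grasp_force: 0.0
```

Call:
apply_moves(
  deltas=[
    [0,[0,0,0],-0.024],
    [0,[0,0,0],-0.047],
    [0,[0,0,0],-0.07],
    [0,[0,0,0],-0.086],
    [0,[0,0,0],-0.086],
    [0,[0,0,0],-0.086],
  ],
)

```text
t: 25.8
eef_pos: [0.5412, -0.2728, 0.0607]
tool_rot: [-0.0, 0.682, 0.732, 0.0]
contact_force: [-0.6, -0.1, -0.1]
gripper_width: 0.997
grasp_force: 0.0
```

```bash
python3 - <<'E'
from hub import *
q=shot('scene');o=bot.get_obs();print(o['eef_pos'],o['q'])
print(plan([.541,-.2727,.006],A))
print([ (np.round(r['point'],3),round(r['confidence'],2)) for r in bot.look_for(q,'hub_mid')])
import fit2
E
```

```text
[ 0.5412 -0.2728  0.0607] [ 0.0486  0.6088  0.4275  1.877  -0.3623  0.7326  0.7517]
(array([ 0.0005, -0.0009,  0.2733]), np.float64(-0.0007))
[(array([ 0.431, -0.054,  0.032]), 0.88), (array([ 0.362, -0.173,  0.03 ]), 0.71), (array([0.399, 0.035, 0.032]), 0.64), (array([ 0.533, -0.275,  0.022]), 0.62), (array([0.417, 0.156, 0.03 ]), 0.61), (array([0.518, 0.086, 0.014]), 0.29)]
[445 368  21  18 123] [453.8537 376.9593]
..............................
..............................
..............................
..............................
..............................
..............................
..............................
..............................
........#.....................
........##....................
.......####...................
.......#####..................
.......######.................
.......#######................
........#######...............
........#########..........#..
.........#########........##..
...........########......###..
............########....####..
.............#########..###...
..............############....
...............##########..
[... 758 characters left out ...]
)), (np.float64(0.473), 40, np.float64(0.508), np.float64(-0.278)), (np.float64(0.489), 45, np.float64(0.508), np.float64(-0.281)), (np.float64(0.517), 50, np.float64(0.508), np.float64(-0.284)), (np.float64(0.52), 55, np.float64(0.508), np.float64(-0.284)), (np.float64(0.554), 60, np.float64(0.508), np.float64(-0.287)), (np.float64(0.568), 65, np.float64(0.508), np.float64(-0.29)), (np.float64(0.571), 70, np.float64(0.508), np.float64(-0.29)), (np.float64(0.588), 75, np.float64(0.511), np.float64(-0.29)), (np.float64(0.585), 80, np.float64(0.511), np.float64(-0.29)), (np.float64(0.526), 85, np.float64(0.511), np.float64(-0.29)), (np.float64(0.551), 90, np.float64(0.514), np.float64(-0.29))]
```

Call:
apply_moves(
  deltas=[
    [0,[0,0,0.1],0],
    [0,[0,0,0.2],0],
    [0,[0,0,0.26],0],
    [0,[0,0,0.288],0],
    [0,[0,0,0.288],0],
    [0.15,[0,0,0.288],0],
    [0.5,[0,0,0.288],0],
    [0.5,[0,0,0.288],0],
    [0.5,[0,0,0.288],0],
    [0.5,[0,0,0.288],0],
  ],
  squeeze=35,
)

```text
t: 26.95
eef_pos: [0.542, -0.2731, 0.0041]
tool_rot: [0.001, 0.681, 0.733, 0.0]
contact_force: [0.1, -0.1, 6.3]
gripper_width: 0.694
grasp_force: 38.8
```

```bash
python3 - <<'E'
from h import *
o=bot.get_obs();print(o['eef_pos'],o['gripper_width']*85,o['contact_force'])
k=cw(.021,-.002);print(k,plan([*k,.15],A))
E
```

```text
[ 0.54200753 -0.27309564  0.00409702] 59.002329491224934 [ 0.08946403 -0.05258458  6.28029465]
[0.53566702 0.08840292] (array([ 1.8045,  0.1019, -0.7305]), np.float64(-0.0003))
```

Call:
apply_moves(
  deltas=[
    [0.5,[0,0,-0.08],0],
    [0.5,[0,0,-0.25],0],
    [0.5,[0,0,-0.45],0],
    [0.5,[0,0,-0.65],0],
    [0.5,[0.1,0.02,-0.73],0],
    [0.5,[0.3,0.03,-0.73],0],
    [0.5,[0.5,0.04,-0.73],0],
    [0.5,[0.7,0.05,-0.73],0],
    [0.5,[0.9,0.06,-0.73],0],
    [0.5,[1.0,0.07,-0.73],0],
  ],
)

```text
t: 27.95
eef_pos: [0.5401, -0.0679, 0.1497]
tool_rot: [-0.001, 0.679, 0.734, 0.001]
contact_force: [0.3, -0.7, -1.3]
gripper_width: 0.689
grasp_force: 38.3
```

Call:
apply_moves(
  deltas=[
    [0.5,[0.2,0.01,0],0],
    [0.5,[0.4,0.02,0],0],
    [0.5,[0.6,0.03,0],0],
    [0.5,[0.75,0.03,0],0],
    [0.5,[0.79,0.03,0],0],
    [0.5,[0.79,0.03,0],0],
    [0.5,[0.79,0.03,0],0],
  ],
)

```text
t: 28.65
eef_pos: [0.535, 0.0842, 0.1495]
tool_rot: [0.0, 0.681, 0.732, -0.0]
contact_force: [-0.3, -0.2, -1.1]
gripper_width: 0.691
grasp_force: 38.3
```

```bash
python3 - <<'E'
from h import *
o=bot.get_obs();print(o['eef_pos'],o['gripper_width']*85,o['contact_force'],o['t'])
k=cw(.021,-.002);print(k,plan([*k,.07],A))
E
```

```text
[0.53496052 0.08423176 0.14950025] 58.69867556016827 [-0.27498263 -0.22249348 -1.12214548] 28.65
[0.53566702 0.08840292] (array([0.0208, 0.0049, 0.3975]), np.float64(-0.0005))
```

Call:
apply_moves(
  deltas=[
    [0.5,[0.021,0.008,0.1],0],
    [0.5,[0.021,0.008,0.25],0],
    [0.5,[0.021,0.008,0.36],0],
    [0.5,[0.021,0.008,0.42],0],
    [0.5,[0.021,0.008,0.445],0],
    [0.5,[0.021,0.008,0.458],0],
    [0.5,[0.021,0.008,0.458],0],
  ],
)

```text
t: 29.35
eef_pos: [0.5368, 0.0897, 0.0581]
tool_rot: [0.0, 0.681, 0.732, 0.0]
contact_force: [-0.3, 0.9, -0.8]
gripper_width: 0.689
grasp_force: 38.2
```

```bash
python3 - <<'E'
from h import *
np.set_printoptions(precision=4,suppress=True)
q=shot('scene');p=shot('top');o=bot.get_obs();print(o['eef_pos'],o['gripper_width']*85,o['contact_force'],o['t'])
print(plan([*cw(.021,-.0025),.0541],A))
for x in(p,q):print([ (np.round(r['point'],3),round(r['confidence'],2)) for r in bot.look_for(x,'hub_mid')])
E
```

```text
[0.5369 0.0901 0.0583] 58.65649290649619 [-0.3842  0.679  -0.8317] 29.45
(array([-0.0081, -0.0045,  0.0212]), np.float64(-0.0003))
[(array([ 0.367, -0.159,  0.037]), 0.81), (array([0.4  , 0.02 , 0.031]), 0.56)]
[(array([ 0.431, -0.051,  0.034]), 0.73), (array([0.539, 0.082, 0.077]), 0.61), (array([ 0.364, -0.171,  0.036]), 0.6), (array([0.415, 0.16 , 0.024]), 0.55)]
```

Call:
apply_moves(
  deltas=[
    [0.5,[0,0,0.008],0],
    [0.5,[0,0,0.015],0],
    [0.5,[0,0,0.021],0],
    [0.5,[0,0,0.021],0],
  ],
)

```text
t: 29.95
eef_pos: [0.5363, 0.0903, 0.0541]
tool_rot: [-0.0, 0.681, 0.733, 0.0]
contact_force: [-3.2, 0.5, 9.6]
gripper_width: 0.692
grasp_force: 39.4
```

Seated on the bed at the expected height. Release, rise, and move over the knob.

Call:
apply_moves(
  deltas=[
    [0.3,[0,0,-0.003],0],
    [0.15,[0,0,-0.003],0],
    [0,[0,0,-0.003],0],
    [0,[0,0,-0.003],0],
    [0,[0,0,-0.15],0],
    [0,[0,0,-0.4],0],
    [0,[0.1,0,-0.48],0],
    [0,[0.25,0,-0.48],0],
    [0,[0.305,0,-0.48],0],
    [0,[0.305,0,-0.48],0],
    [0,[0.305,0,-0.48],0],
  ],
)

```text
t: 31.05
eef_pos: [0.5314, 0.1498, 0.1486]
tool_rot: [0.0, 0.681, 0.732, -0.001]
contact_force: [0.0, -1.6, -0.1]
gripper_width: 1.0
grasp_force: 0.0
```

```bash
python3 - <<'E'
from h import *
np.set_printoptions(precision=4,suppress=True)
q=shot('scene');p=shot('top');o=bot.get_obs();print(o['eef_pos'],o['gripper_width']*85,o['contact_force'],o['t'])
print(plan([.5325,.1512,.0728],A))
for x in(p,q):
  for t in ('hub_mid','jaw_knob'):print(t,[ (np.round(r['point'],3),round(r['confidence'],2),proj(x,r['point']).round()) for r in bot.look_for(x,t)])
print([proj(q,[*cw(a,b),.072]).round(1) for a in(.002,.038) for b in (-.0325,.0275)])
c=q['color'].mean(2).astype(int)[225:262,318:366]
for r in c[::2]: print(' '.join('%3d'%v for v in r))
E
```

```text
[0.5317 0.149  0.1488] 85.29049532331773 [-0.2322 -0.1875  0.7439] 31.15
(array([0.011 , 0.0052, 0.3801]), np.float64(-0.0006))
hub_mid [(array([0.536, 0.087, 0.068]), 0.9, array([321., 225.])), (array([0.402, 0.044, 0.032]), 0.87, array([343., 291.])), (array([ 0.438, -0.045,  0.032]), 0.69, array([385., 273.])), (array([ 0.371, -0.16 ,  0.035]), 0.64, array([443., 304.]))]
jaw_knob [(array([0.534, 0.121, 0.065]), 0.39, array([304., 226.]))]
hub_mid [(array([0.415, 0.16 , 0.024]), 0.98, array([278., 259.])), (array([0.398, 0.039, 0.032]), 0.91, array([303., 293.])), (array([0.53 , 0.085, 0.071]), 0.88, array([340., 241.])), (array([ 0.429, -0.052,  0.034]), 0.77, array([342., 313.])), (array([ 0.361, -0.176,  0.036]), 0.7, array([355., 373.])), (array([ 0.466, -0.135,  0.061]), 0.59, array([384., 322.]))]
jaw_knob [(array([0.525, 0.141, 0.066]), 0.76, array([322., 231.]))]
[array([356.6, 237.5]), array([336.5, 249.8]), array([345.6, 229.5]), array([325.5, 241.3])]
 67  51  42  47  48  43  39  72 142 161 155 160 175 172 173 172 169 168 170 171 168 171 168 166 168 167 166 166 166 168 
[... 2827 characters left out ...]
  91  65  69  67  78  87  76  86  85  88  98  95  83  86  85  85  86  85  76  63  71  68  64  66  79 112 130 124 122 121 119
 80  80  79  77  80  81  81  81  60  67  66  68  70  66  67  65  68  68  76  89  93  72  63  70  91  92  86  85  85  87  88  88  74  67  68  68  72  70  70  68  60  61  59  61  89 131 126 123
 80  79  80  80  81  80  79  81  80  77  62  66  68  68  66  68  68  67  67  64  68  80  88  85  67  67  81  99  87  71  68  69  69  69  68  69  68  69  66  69  61  62  63  62  62  57  65 101
 83  80  82  80  79  77  79  80  79  81  82  84  75  62  67  65  70  68  68  69  68  66  66  75  90  94  82  66  70  68  67  69  69  68  69  69  68  68  70  69  59  63  65  64  64  62  60  59
```

Hub lies on the bed, dark underside up, at about (0.536, 0.087, 0.070). Pinch the knob.

Call:
apply_moves(
  deltas=[
    [0,[0.008,0.004,0.15],0],
    [0,[0.008,0.004,0.28],0],
    [0,[0.008,0.004,0.36],0],
    [0,[0.008,0.004,0.38],0],
    [0,[0.008,0.004,0.38],0],
    [0.5,[0.008,0.004,0.38],0],
    [0.8,[0.008,0.004,0.38],0],
    [0.95,[0.008,0.004,0.38],0],
    [0.95,[0.008,0.004,0.38],0],
    [0.95,[0.008,0.004,0.38],0],
    [0.95,[0.008,0.004,0.38],0],
    [0.95,[0.008,0.004,0.38],0],
  ],
  squeeze=60,
)

```text
t: 32.55
eef_pos: [0.531, 0.1527, 0.0737]
tool_rot: [-0.001, 0.681, 0.733, -0.001]
contact_force: [-6.1, 0.4, 8.8]
gripper_width: 0.168
grasp_force: 58.3
```

Call:
apply_moves(
  deltas=[
    [0.95,[-0.015,0,0],0],
    [0.95,[-0.03,0,0],0],
    [0.95,[-0.045,0,0],0],
    [0.95,[-0.06,0,0],0],
    [0.95,[-0.07,0,0],0],
    [0.95,[-0.075,0,0],0],
    [0.95,[-0.075,0,0],0],
  ],
)

```text
t: 33.25
eef_pos: [0.5321, 0.1385, 0.0737]
tool_rot: [-0.001, 0.68, 0.733, -0.001]
contact_force: [-5.9, 1.8, 7.9]
gripper_width: 0.169
grasp_force: 58.3
```

Call:
apply_moves(
  deltas=[
    [0.95,[-0.005,0,0],0],
    [0.95,[-0.01,0,0],0],
    [0.95,[-0.015,0,0],0],
    [0.95,[-0.02,0,0],0],
    [0.95,[-0.02,0,0],0],
  ],
)

```text
t: 33.75
eef_pos: [0.5323, 0.1351, 0.0737]
tool_rot: [-0.002, 0.68, 0.733, -0.0]
contact_force: [-6.0, 2.6, 8.5]
gripper_width: 0.168
grasp_force: 58.3
```

Call:
apply_moves(
  deltas=[
    [0.95,[-0.005,0,0],0],
    [0.95,[-0.01,0,0],0],
    [0.95,[-0.015,0,0],0],
    [0.95,[-0.02,0,0],0],
    [0.95,[-0.02,0,0],0],
  ],
)

```text
t: 34.25
eef_pos: [0.5323, 0.135, 0.0737]
tool_rot: [-0.003, 0.679, 0.734, 0.001]
contact_force: [-6.6, 11.7, 7.7]
gripper_width: 0.163
grasp_force: 58.3
```

Contact after 17.7 mm of travel, as expected for a 34 mm gap. Press a bit more.

Call:
apply_moves(
  deltas=[
    [0.95,[-0.01,0,0],0],
    [0.95,[-0.02,0,0],0],
    [0.95,[-0.02,0,0],0],
    [0.95,[-0.02,0,0],0],
  ],
)

```text
t: 34.65
eef_pos: [0.5323, 0.1349, 0.0738]
tool_rot: [-0.004, 0.678, 0.735, 0.002]
contact_force: [-7.8, 21.3, 7.1]
gripper_width: 0.166
grasp_force: 58.3
```

```bash
python3 - <<'E'
from h import *
np.set_printoptions(precision=4,suppress=True)
o=bot.get_obs();print(o['eef_pos'],o['gripper_width']*85,o['contact_force'],o['t'])
E
```

```text
[0.5323 0.1349 0.0738] 14.08924909463592 [-7.7877 21.3319  7.1486] 34.65
```

Call:
apply_moves(
  deltas=[
    [0.6,[0.02,0,0],0],
    [0.2,[0.03,0,0],0],
    [0,[0.035,0,0],0],
    [0,[0.035,0,0],0],
    [0,[0.035,0,-0.2],0],
    [0,[0.035,0,-0.45],0],
    [0,[0.2,-0.2,-0.65],0],
    [0,[0.4,-0.4,-0.65],0],
    [0,[0.6,-0.5,-0.7],0],
    [0,[0.8,-0.5,-0.7],0],
    [0,[1.0,-0.5,-0.7],0],
    [0,[1.0,-0.5,-0.7],0],
  ],
)

```text
t: 35.85
eef_pos: [0.4184, 0.3242, 0.2135]
tool_rot: [-0.001, 0.678, 0.735, 0.001]
contact_force: [0.1, -1.0, 0.4]
gripper_width: 1.001
grasp_force: 0.0
```

```bash
python3 - <<'E'
from h import *
np.set_printoptions(precision=4,suppress=True)
q=shot('scene','end_s.png');p=shot('top','end_t.png');o=bot.get_obs();print(o['eef_pos'],o['contact_force'],o['t'],o['joint_vel'])
for x in(p,q):
  for t in ('hub_mid','jaw_knob','eraser_mid','stapler','clip_cup','staple_box','glue_stick'):print(t,[ (np.round(r['point'],3),round(r['confidence'],2),proj(x,r['point']).round()) for r in bot.look_for(x,t)[:3]])
# predicted hub top and jaw corners, grey profile along clamp x in the top view
for y in (-.012,.008):
  print([int(p['color'][tuple(proj(p,[*cw(a,y-.0025),z])[::-1].round().astype(int))].mean()) for a,z in [(-.014,.064),(-.008,.064),(.004,.072),(.01,.072),(.017,.072),(.024,.072),(.03,.072),(.038,.064),(.044,.064),(.066,.064),(.074,.05)]])
E
```

```text
[0.42   0.3179 0.213 ] [-0.0714 -0.8393 -0.6954] 35.95 [ 0.0287 -0.0124  0.0361  0.026   0.0054  0.0029  0.0043]
hub_mid [(array([0.534, 0.083, 0.069]), 0.81, array([323., 225.])), (array([ 0.364, -0.162,  0.036]), 0.79, array([444., 308.])), (array([0.417, 0.167, 0.036]), 0.67, array([284., 284.]))]
jaw_knob [(array([0.53 , 0.122, 0.066]), 0.71, array([304., 228.]))]
eraser_mid [(array([ 0.641, -0.296,  0.01 ]), 0.63, array([495., 180.]))]
stapler [(array([0.54 , 0.328, 0.046]), 0.58, array([207., 227.]))]
clip_cup [(array([0.439, 0.318, 0.013]), 0.87, array([215., 276.]))]
staple_box [(array([ 0.58 , -0.126,  0.018]), 0.96, array([419., 208.]))]
glue_stick [(array([ 0.469, -0.126,  0.086]), 0.61, array([429., 254.]))]
hub_mid [(array([0.415, 0.16 , 0.03 ]), 0.72, array([278., 258.])), (array([ 0.364, -0.175,  0.036]), 0.64, array([355., 372.])), (array([ 0.431, -0.051,  0.033]), 0.6, array([342., 312.]))]
jaw_knob [(array([0.529, 0.127, 0.066]), 0.6, array([328., 233.]))]
eraser_mid [(array([0.525, 0.128, 0.068]), 0.63, array([326., 233.])), (array([ 0.633, -0.3  ,  0.013]), 0.61, array([506., 351.])), (array([0.54 , 0.321, 0.033]), 0.49, array([285., 200.]))]
stapler [(array([0.538, 0.321, 0.033]), 0.77, array([285., 201.]))]
clip_cup [(array([0.429, 0.316, 0.019]), 0.91, array([249., 223.]))]
staple_box [(array([ 0.576, -0.13 ,  0.02 ]), 0.76, array([421., 307.]))]
glue_stick [(array([ 0.468, -0.136,  0.059]), 0.97, array([385., 322.]))]
[214, 214, 185, 51, 53, 48, 115, 181, 216, 88, 53]
[214, 215, 176, 54, 54, 55, 99, 173, 195, 136, 149]
```

```bash
python3 -c "
from station import bot
print(bot.hand_in())"
```

```text
the job is handed in; nothing more can be done
None
```

I handed the job in at about 36 s. The hub lies on the clamp bed with its screwed underside up, about midway along the jaws, pressed home with about 21 N, and the eraser lies flat on a free patch. The stapler, clip cup, carton and glue stick read where they started. To turn the hub I tipped it over on the worktop: the first try rocked back upright, and on the second it probably went the last part over on its own, through a fall of under 1 cm.

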